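Close the tea sample case: panel down, then lid

ROBOT

A 7-joint arm with a two-finger parallel gripper is mounted at the origin on the work surface. World frame = base frame: x ahead of the robot, y to its left, z up, the work surface at z = 0. Lengths are in m, angles in rad, forces in N, time in s.
With the tool pointing down it reaches from about 0.4 to 0.85 m from the base axis. Payload 10.4 kg.
Tool frame: the origin (TCP) lies midway between the tips of the shut fingers; the grasp point (between the pads) lies 19 mm behind it; z points along the fingers, y is the line along which they close (so a half turn about z gives the same grasp; the last joint's range is limited). The gripper opens to 87 mm and grips with 3 to 60 N. Pads are 19 mm wide; open, the fingers measure 117 mm over their backs; the gripper's body (75 mm by 190 mm) begins 51 mm behind the grasp point.
Start: joints at [-1.236, 0.332, -0.065, 1.46, 0.022, 1.35, -0.088], TCP at [0.219, 0.585, 0.223] pointing down, gripper open.
Joint ranges: [-2.6, 2.6], [-0.5, 2.12], [-1.47, 1.34], [0.16, 2.42], [-1.27, 4.41], [0.06, 2.06], [-2.6, 2.6]. Speed limits (rad/s): [2.22, 2.22, 2.79, 2.79, 3.14, 3.14, 3.14].

INTERFACE

Orientations are given as a unit quaternion [x, y, z, w].
In Python, from station import robot, snapshot, camera_info, search_frame, mark_of gives the robot as it stands. The module is installed in compiled form; this text tells all that it offers.
- The arm moves only by the shell command python3 -m handwheel 'ROWS'. ROWS is JSON, a list of rows, each a list of 5 numbers: the closure in counts, from 0 (fully open) to 255 (shut), then the shift along the tool's x, y, z in m, then the turn about the tool's z in rad. In form: [[grip, dx, dy, dz, spin], ...]. A call has 1 to 12 rows; each row shifts and turns the commanded pose from where the row before left it, along the tool's axes as they then stand; what a row does not reach is not made up. A row lasts 1/10 s, in which the tool goes at most 50 mm and 8.59 degrees, less where a joint would pass 70% of its speed; a pose out of reach is approached as far as the arm can. A call with a gripper value outside its range is refused whole. The fingers move at their own pace and stop on an object; the grip force is fixed at half the most. Time passes only in rows, so rows that do not move let the fingers close. It gives the time, the measured TCP pose, the force, the opening and the grip force at its end, in the units of the state.
- robot.get_state(): the state, without advancing time (a new reading comes with each control period).
- snapshot(name): name is "scene" or "side" or "wrist"; returns (picture, depth): 480x640x3 uint8, blue, green, red; 480x640 float32, m along the optical axis (not along the pixel's ray), 0 where there is no reading.
- camera_info(name): a dict with "mtx" (3x3 intrinsics, pixels), "extrinsics" (4x4, takes a point from camera to world coordinates). Camera axes: x right, y down, z forward; pixel columns grow to the right and rows downward; lengths in m; the calibration is good to about 2 mm. The wrist camera is an equidistant fisheye: a pixel r from the principal point sees the ray r / f radians off the axis. A picture is of the moment at which its call begins: read the wrist's pose just before it. camera_info takes no time and is no camera call; for the wrist camera it gives the pose at the moment of the call.
- robot.hand_in(): hands the job in; it is judged then, once.
Trained networks look in the newest picture that a camera, given by its name, has taken for a name from the list of things; names that differ only in an ending like _2 or _b are one class to them, and where a whole thing is asked for, a point or a joint stands for the part that bears it (a point fixed in the world has none). Each returns a list of dicts, best first, with "score" (0 to 1); they miss things now and then, are a little off and sometimes report something else, mostly with a low value. They report only what shows in the picture. A call takes as long as a camera call.
- search_frame(thing, camera): "extent" ([left, top, right, bottom] in pixels, round what is visible of it).
- mark_of(thing, camera): "location" ([column, row] in pixels: a listed point, or the origin of a listed thing).
The state is a dict: "time": time; "joint_positions": joint angles; "qvel": joint speeds; "joint_torque": joint torques, N m; "tcp_pos": TCP position; "orientation": TCP orientation; "force": force on the tool from outside, world axes, zero at the start; "ft_torque": the same for the moment, N m; "opening": finger opening in m; "finger_force": force on a finger pad.
Only numpy, scipy, OpenCV 4.12 (cv2) and the standard library are available. Lean on these libraries where they do the work, as an engineer would, in place of code of your own. Each camera call takes 0.05 s, during which the arm holds its last target. There are 200 camera calls.

TASK

Close the tea sample case for carrying: with your fingertips push the upright retaining panel over until it lies flat on top of the tins, and only then push the standing lid gently over and press it fully shut. Just push them from outside, without gripping either one. Leave the six tins in their compartments, and leave the mug, bowl and tall tin around the case as they are.

Things in the scene. Friction and masses are not known exactly. Their poses are not given: they have to be found in the camera images.
- case: Tea sample case: dark wooden box with steel corners, 248 (its x) by 170 (its y) by 104 mm high to the base's rim, lid not counted. It stands firmly and does not move. Origin: centre of its underside, on the bench; z up. Front wall with two draw latches and handle: -y side; back wall with the lid hinges: +y side. Six tins stand inside, tops 89 mm above the bench.
- panel (a joint): Angle of the plywood retaining panel, rad: 0 = flat over the tins, 1.57 = upright, 1.75 = its stop, leaning out to the front; starts 1.40 to 1.68. Its stiff hinge holds it where it is left (0.16 N m to move it, some 1.5 N at 110 mm from the hinge). Board 226 mm along the hinge, 144 mm from hinge to free edge, 6 mm thick.
- panel_hinge (a point): Middle of the panel's hinge line, along the case's x, inside the front wall: case y = -72 mm, z = 96 mm. Turns with the panel: y runs to the free edge, z out of the plain plywood outer face (turned to the front when upright, up when folded), which is 3 mm from the hinge line. Folded, that face is 99 mm above the bench, 5 mm below the rim.
- panel_edge (a point): Middle of the panel's free edge, in the plane of its outer face, 144 mm from the hinge line, inside a finger notch 50 mm wide and 14 mm deep cut into that edge; turns with the panel, axes as panel_hinge. The panel's inner face, turned to the lid when upright, carries a 2 mm grey felt pad: fingers on it count as gripping the panel.
- lid (a joint): Angle of the lid, rad: 0 = shut on the rim, 1.57 = upright; starts open, leaning back past upright (1.65 to 1.95; stop at 2.05). Its stiff hinge holds it where it is left (0.85 N m to move it, up to 7 N near the free edge). Hollow dark wooden shell, 248 mm along the hinge, 170 mm from hinge to free edge, 30 mm deep.
- lid_hinge (a point): Middle of the lid's hinge line, along the case's x, on the outer top edge of the back wall: case y = +85 mm, z = 104 mm. Turns with the lid: -y runs to the lid's free edge, z to its flat outer face (turned away from the case when open, up when shut), which is 30 mm from the hinge plane. Shut, that face is 134 mm above the bench.
- lid_edge (a point): Middle of the lid's free edge, in its outer face: 170 mm from the hinge line, 30 mm out; turns with the lid, axes as lid_hinge. A thin aluminium strip, 7 mm wide, runs round the lid's open inner side, where it meets the base: fingers on it count as gripping the lid by its edge.
- tin0: One of six loose square steel tea tins with round plug lids, 70 x 70 mm, 80 mm high, 0.11 to 0.22 kg, standing in its own compartment of the case. Origin: centre of its underside, 9 mm above the bench.
- tin1: One of six loose square steel tea tins with round plug lids, 70 x 70 mm, 80 mm high, 0.11 to 0.22 kg, standing in its own compartment of the case. Origin: centre of its underside, 9 mm above the bench.
- tin2: One of six loose square steel tea tins with round plug lids, 70 x 70 mm, 80 mm high, 0.11 to 0.22 kg, standing in its own compartment of the case. Origin: centre of its underside, 9 mm above the bench.
- tin3: One of six loose square steel tea tins with round plug lids, 70 x 70 mm, 80 mm high, 0.11 to 0.22 kg, standing in its own compartment of the case. Origin: centre of its underside, 9 mm above the bench.
- tin4: One of six loose square steel tea tins with round plug lids, 70 x 70 mm, 80 mm high, 0.11 to 0.22 kg, standing in its own compartment of the case. Origin: centre of its underside, 9 mm above the bench.
- tin5: One of six loose square steel tea tins with round plug lids, 70 x 70 mm, 80 mm high, 0.11 to 0.22 kg, standing in its own compartment of the case. Origin: centre of its underside, 9 mm above the bench.
- mug: Loose white porcelain tasting mug with a lid and a side handle, 74 mm across, 92 mm high, standing on the bench before the front of the case. Bystander. Origin: centre of its underside.
- bowl: Loose white porcelain tasting bowl, 92 mm across, 52 mm high, standing on the bench behind the back of the case. Bystander. Origin: centre of its underside.
- caddy: Loose tall square steel tea tin, 87 x 87 mm, 124 mm high, standing on the bench beyond the far end of the case. Bystander. Origin: centre of its underside.

How it is judged:
By the outcome, as a careful person would: the job done as asked, in the order asked, and still so for the second after the job is handed in, with the robot touching nothing.
It also fails if it takes over 58 s, if anything falls off the work surface, if the arm or the gripper's body presses on something with over 40 N, if the wrist force passes 120 N, or if a joint passes its speed limit or range.

## Working session

There is one attempt and no reset: what is moved stays moved. The work goes in short steps, Python scripts to look and compute and a shell command to move; the robot and the scene stay as the last step left them, time stands still between calls to the robot, and variables do not carry over. Pictures are saved under pics/ and viewed, at most 10 in all, crops included, and the job is handed in when it is done.

```bash
mkdir -p pics
cat > h.py <<'E'
import numpy as np, cv2
from station import robot, snapshot, camera_info, search_frame, mark_of
from scipy.spatial.transform import Rotation as R
def w(cam,d,u,v):
    i=camera_info(cam);K=i["mtx"];E=np.array(i["extrinsics"])
    K=np.array(K);p=np.array([(u-K[0][2])/K[0][0]*d,(v-K[1][2])/K[1][1]*d,d,1]);return (E@p)[:3]
def dep(D,u,v,r=2):
    a=D[int(v)-r:int(v)+r+1,int(u)-r:int(u)+r+1];a=a[a>0];return np.median(a) if a.size else 0
E
python3 - <<'E'
from h import *
np.set_printoptions(precision=3,suppress=True)
ims=[]
for c in("scene","side"):
    P,D=snapshot(c);ims.append(P);np.save(c+"D.npy",D)
    cv2.imwrite(f"pics/{c}0.png",P)
    print(c,np.array(camera_info(c)["extrinsics"]))
    for t in["case","panel_hinge","panel_edge","lid_hinge","lid_edge","mug","bowl","caddy"]:
        for m in mark_of(t,c)[:1]:
            u,v=m["location"];d=dep(D,u,v);print(t,round(m["score"],2),np.round([u,v]),w(c,d,u,v))
s=robot.get_state();print(s["time"],s["tcp_pos"],R.from_quat(s["orientation"]).as_matrix())
E
```

```text
scene [[ 0.984  0.155 -0.091  0.688]
 [ 0.179 -0.829  0.53  -0.48 ]
 [ 0.007 -0.538 -0.843  0.907]
 [ 0.     0.     0.     1.   ]]
case 0.63 [266. 320.] [ 0.537 -0.177  0.163]
panel_hinge 0.74 [250. 338.] [ 0.507 -0.188  0.105]
panel_edge 0.63 [237. 288.] [ 0.456 -0.096  0.084]
lid_hinge 0.72 [270. 255.] [ 0.5   -0.03   0.104]
lid_edge 0.8 [275. 166.] [0.505 0.042 0.261]
mug 0.8 [241. 418.] [ 0.521 -0.306  0.074]
caddy 0.62 [390. 370.] [ 0.735 -0.201  0.109]
side [[-0.82  -0.538  0.197  0.407]
 [-0.573  0.77  -0.282  0.282]
 [ 0.    -0.344 -0.939  1.059]
 [ 0.     0.     0.     1.   ]]
case 0.87 [377. 245.] [ 0.488 -0.075  0.087]
panel_hinge 0.69 [400. 201.] [ 0.499 -0.172  0.12 ]
panel_edge 0.65 [410. 177.] [ 0.517 -0.261  0.065]
lid_hinge 0.21 [335. 239.] [ 0.565 -0.031  0.101]
lid_edge 0.98 [346. 264.] [0.499 0.048 0.259]
mug 0.64 [415. 185.] [ 0.483 -0.167  0.223]
bowl 0.93 [328. 340.] [0.466 0.135 0.003]
caddy 0.6 [374. 243.] [ 0.495 -0.074  0.088]
0.9 [0.219 0.585 0.223] [[-0.937  0.35   0.   ]
 [ 0.35   0.937  0.   ]
 [ 0.     0.    -1.   ]]
```

View pics/scene0.png

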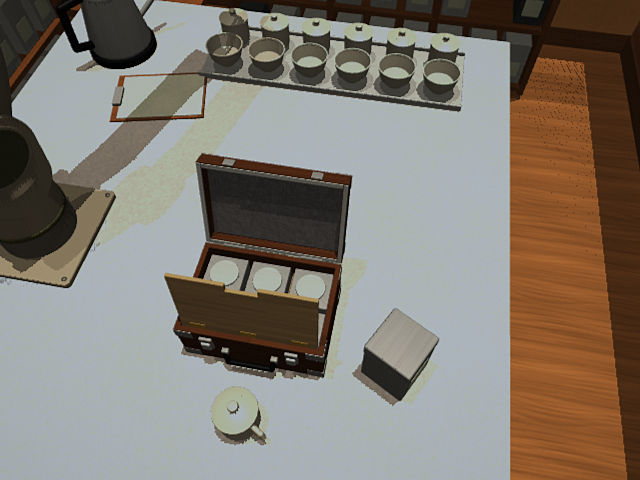

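View pics/side0.png

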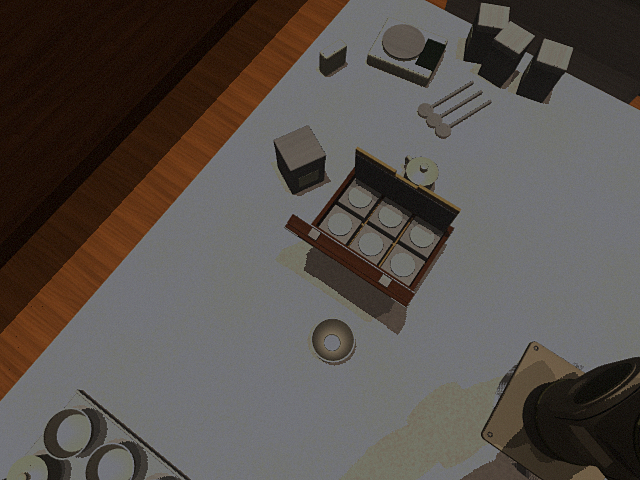

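The scene picture shows the case with its front (panel, latches) toward -y, the panel top from (165,274) to (320,298) and the lid top from (198,156) to (351,177). The mug is at (236,412) and the caddy at (398,350). The side view shows the bowl at (333,341), behind the lid. Next I'll fit the case pose.

```bash
cat > fit.py <<'E'
from h import *
from scipy.optimize import least_squares
np.set_printoptions(precision=4,suppress=True)
def P(q,kind,x,r,o):  # kind p/l: along r, out o
    cx,cy,ya,tp,tl=q
    if kind=='p': y=-.072+r*np.cos(tp)-o*np.sin(tp); z=.096+r*np.sin(tp)+o*np.cos(tp)
    elif kind=='l': y=.085-r*np.cos(tl)+o*np.sin(tl); z=.104+r*np.sin(tl)+o*np.cos(tl)
    else: y,z=r,o
    c,s=np.cos(ya),np.sin(ya); return np.array([cx+c*x-s*y,cy+s*x+c*y,z])
I={c:camera_info(c) for c in("scene","side")}
def pr(c,X):
    K=np.array(I[c]["mtx"]);E=np.linalg.inv(np.array(I[c]["extrinsics"]));p=E[:3,:3]@X+E[:3,3];p=K@p;return p[:2]/p[2]
if __name__=="__main__":
    D=np.load("sceneD.npy")
    pts=np.array([w("scene",D[v,u],u,v) for u in range(180,312,4) for v in range(285,335,3) if 0.17*(u-165)+280<v<0.17*(u-165)+310 and D[v,u]>0])
    obs=[("scene","p",-.113,.144,.003,165,274),("scene","p",.113,.144,.003,320,298),("scene","p",0,0,.003,250,338),
     ("scene","l",-.124,.17,.03,198,156),("scene","l",.124,.17,.03,352,177),("scene","l",0,.17,.03,275,166),("scene","l",0,0,0,270,255),
     ("side","l",0,.17,.03,346,264),("side","l",-.124,.17,.03,408,302),("side","l",.124,.17,.03,286,223),
     ("side","p",.113,.144,.003,357,149),("side","p",-.113,.144,.003,460,208)]
    def f(q):
        e=[(pr(c,P(q,k,x,r,o))-[u,v])for c,k,x,r,o,u,v in obs]
        n=P(q,'p',0,0,1)-P(q,'p',0,0,0); d=(pts-P(q,'p',0,0,.003))@n
        return np.r_[np.ravel(e),d*1000/np.sqrt(len(pts))*4]
    s=least_squares(f,[.52,-.09,0.1,1.5,1.8],loss="soft_l1");q=s.x;print(q)
    r=f(q);print(r[:24].reshape(-1,2).round(1));print(len(pts),np.std(r[24:])*np.sqrt(len(pts))/4, np.mean(r[24:])*np.sqrt(len(pts))/4)
    np.save("q.npy",q)
    print("panel contact",P(q,'p',0,.11,.003),"lid",P(q,'l',0,.15,.03))
E
python3 fit.py
```

```text
[ 0.5034 -0.1117  0.0005  1.4364  1.8209]
[[-1.3  1.2]
 [-2.1  3.2]
 [-1.2  0.5]
 [ 1.2 -1.8]
 [-1.5 -0.8]
 [-1.2 -1. ]
 [ 1.9 -1.8]
 [-1.1 -3.4]
 [-0.3 -0.2]
 [-0.3 -1.3]
 [-0.7 -4.6]
 [ 0.7 -1.2]]
328 0.8325061612223574 0.09378395558961675
panel contact [ 0.5034 -0.172   0.2054] lid [0.5033 0.0394 0.2419]
```

```bash
python3 -m handwheel '[[255,0,0,-0.02,0.135],[255,0,0,-0.02,0.135],[255,0,0,-0.02,0.135],[255,0,0,-0.02,0.135],[255,0,0,-0.02,0.135],[255,0,0,-0.02,0.135],[255,0,0,-0.02,0.135],[255,0,0,-0.02,0.135],[255,0,0,-0.02,0.133],[255,0,0,0,0]]'; python3 -c "
from h import *
s=robot.get_state();print(R.from_quat(s['orientation']).as_matrix().round(3),s['joint_positions'])"
```

```text
time: 1.9
tcp_pos: [0.2191, 0.586, 0.4055]
orientation: [0.708, 0.706, 0.002, -0.001]
force: [-0.8, 1.0, 0.8]
opening: 0.0148
finger_force: 0.0
[[ 0.004  1.     0.001]
 [ 1.    -0.004  0.004]
 [ 0.004  0.001 -1.   ]] [-1.35835524  0.3105429   0.1022229   1.11565349 -0.03156615  1.71235927
 -1.26928326]
```

```bash
python3 -m handwheel '[[255,-0.03,0.03,0,0],[255,-0.03,0.03,0,0],[255,-0.03,0.03,0,0],[255,-0.03,0.03,0,0],[255,-0.03,0.03,0,0],[255,-0.03,0.03,0,0],[255,-0.03,0.03,0,0],[255,-0.03,0.02,0,0],[255,-0.035,0.01,0,0],[255,-0.035,0.01,0,0],[255,0,0,0,0]]'; python3 -c "
from h import *
s=robot.get_state();print(s['joint_positions'])"
```

```text
time: 3.0
tcp_pos: [0.4711, 0.2698, 0.4028]
orientation: [0.709, 0.705, 0.0, 0.001]
force: [-1.2, 0.6, 0.5]
opening: 0.0006
finger_force: 0.0
[-0.90904811  0.1118933   0.34255663  1.3635149  -0.03639148  1.67186707
 -0.57792664]
```

```bash
python3 -m handwheel '[[255,-0.04,0.01,0,0],[255,-0.045,0.01,0,0],[255,-0.045,0.01,0,0],[255,-0.045,0.01,0,0],[255,-0.045,0.01,0,0],[255,-0.045,0.01,0,0],[255,-0.045,0,0,0],[255,-0.045,0,0,0],[255,-0.045,0,0,0],[255,-0.045,-0.01,0,0],[255,-0.045,-0.01,0,0],[255,-0.045,-0.01,0,0]]'; python3 -m handwheel '[[255,-0.035,0,0,0],[255,0,0,0,0]]'; python3 -c "
from h import *
s=robot.get_state();print(s['joint_positions'])"
```

```text
time: 4.2
tcp_pos: [0.4985, -0.2606, 0.402]
orientation: [0.706, 0.708, 0.0, -0.0]
force: [0.8, -0.4, 0.0]
opening: 0.0002
finger_force: 0.0
time: 4.4
tcp_pos: [0.497, -0.2992, 0.4016]
orientation: [0.709, 0.705, -0.001, 0.0]
force: [-0.1, 0.3, 0.6]
opening: 0.0004
finger_force: 0.0
[-0.18198905  0.24677694  0.82620262  1.28518638 -0.17959149  1.68582076
  0.60315609]
```

```bash
python3 -m handwheel '[[255,0,0,0.04,0],[255,0,0.003,0.04,0],[255,0,0.003,0.04,0],[255,0,0,0.04,0],[255,0,0,0.04,0],[255,0.03,0,0,0],[255,0.03,0,0,0],[255,0.03,0,0,0],[255,0.01,0,0,0],[255,0.005,0,0,0],[255,0.005,0,0,0],[255,0,0,0,0]]'
python3 - <<'E'
import numpy as np
for n,(y0,z0,r,o,sg,off) in {"panel":(-.184,.096,.105,.003,1,-.0095)}.items():
    for t in np.arange(1.5,-.05,-.1):
        print(round(t,1),round(1000*(y0+r*np.cos(t)-o*np.sin(t)+off),1),round(1000*(z0+r*np.sin(t)+o*np.cos(t)),1))
E
```

```text
time: 5.6
tcp_pos: [0.5049, -0.1848, 0.2025]
orientation: [0.707, 0.707, -0.0, 0.0]
force: [-0.1, -0.4, -0.5]
opening: 0.0003
finger_force: 0.0
1.5 -189.1 200.9
1.4 -178.6 200.0
1.3 -168.3 198.0
1.2 -158.2 195.0
1.1 -148.5 190.9
1.0 -139.3 186.0
0.9 -130.6 180.1
0.8 -122.5 173.4
0.7 -115.1 165.9
0.6 -108.5 157.8
0.5 -102.8 149.0
0.4 -98.0 139.7
0.3 -94.1 129.9
0.2 -91.2 119.8
0.1 -89.3 109.5
-0.0 -88.5 99.0
```

```bash
python3 -m handwheel '[[255,0.004,0,0.001,0],[255,0.004,0,0.001,0],[255,0.005,0,0.001,0],[255,0.005,0,0.001,0],[255,0.005,0,0.0015,0],[255,0.005,0,0.0015,0],[255,0.005,0,0.002,0],[255,0.005,0,0.002,0],[255,0,0,0,0]]'
```

```text
time: 6.5
tcp_pos: [0.5048, -0.1455, 0.1911]
orientation: [0.707, 0.708, 0.0, -0.0]
force: [0.6, -0.0, -0.1]
opening: 0.0004
finger_force: 0.0
```

Run:
```python
from h import *
P,D=snapshot("scene");cv2.imwrite("pics/a.png",P[120:460,120:480])
```

```text
(no output)
```

View pics/a.png

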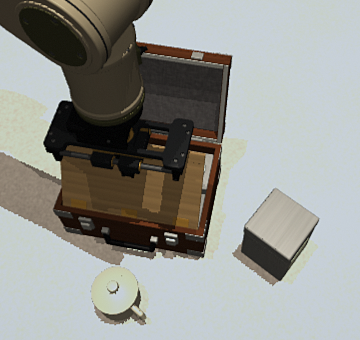

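The crop shows the panel leaning well back at (130,185) behind the fingers. The gripper's long side runs along the case's x and clears the lid, so I'll carry on along the arc.

```bash
python3 -m handwheel '[[255,0.0045,0,0.0025,0],[255,0.0045,0,0.0025,0],[255,0.0045,0,0.003,0],[255,0.0045,0,0.003,0],[255,0.004,0,0.0033,0],[255,0.004,0,0.0033,0],[255,0.0035,0,0.0037,0],[255,0.0035,0,0.0037,0],[255,0.003,0,0.004,0],[255,0.003,0,0.004,0],[255,0,0,0,0]]'; python3 -m handwheel '[[255,0.003,0,0.0045,0],[255,0.003,0,0.0045,0],[255,0.0025,0,0.0047,0],[255,0.0025,0,0.0047,0],[255,0.002,0,0.005,0],[255,0.002,0,0.005,0],[255,0.0015,0,0.005,0],[255,0.0015,0,0.005,0],[255,0.001,0,0.005,0],[255,0.001,0,0.005,0],[255,0,0,0,0]]'
```

```text
time: 7.65
tcp_pos: [0.5046, -0.1069, 0.1579]
orientation: [0.707, 0.707, -0.0, -0.0]
force: [-0.1, 0.0, -0.5]
opening: 0.0004
finger_force: 0.0
time: 8.75
tcp_pos: [0.5045, -0.0873, 0.1094]
orientation: [0.707, 0.707, -0.0, -0.0]
force: [-0.7, 1.0, -0.1]
opening: 0.0003
finger_force: 0.0
```

```bash
python3 -m handwheel '[[255,0,0,0.004,0],[255,0,0,0.003,0],[255,0,0,0.002,0],[255,0,0,0.001,0],[255,0,0,0,0]]';  python3 -m handwheel '[[255,0,0,0.001,0],[255,0,0,0.001,0],[255,0,0,0,0]]'
```

```text
time: 9.25
tcp_pos: [0.5048, -0.0876, 0.1]
orientation: [0.707, 0.707, -0.0, -0.0]
force: [0.7, 0.9, -0.1]
opening: 0.0004
finger_force: 0.0
time: 9.55
tcp_pos: [0.505, -0.0877, 0.0992]
orientation: [0.707, 0.707, 0.0, -0.0]
force: [-6.3, 0.4, 14.6]
opening: 0.0002
finger_force: 7.5
```

```bash
python3 -m handwheel '[[255,0,0,-0.02,0],[255,0,0,-0.04,0],[255,0,0,-0.045,0],[255,0,0,-0.045,0],[255,0,0,-0.045,0],[255,0,0,-0.045,0],[255,0,0,-0.04,0],[255,0.03,0,0,0],[255,0.045,0,0,0],[255,0.045,0,0,0],[255,0.045,0,0,0],[255,0.03,0,0,0]]'
python3 - <<'E'
from h import *
P,D=snapshot("scene");cv2.imwrite("pics/b.png",P[120:460,120:480])
E
```

```text
time: 10.75
tcp_pos: [0.5043, 0.1109, 0.3779]
orientation: [0.706, 0.708, 0.0, -0.0]
force: [-0.5, -0.8, 0.5]
opening: 0.0006
finger_force: 0.0
```

View pics/b.png

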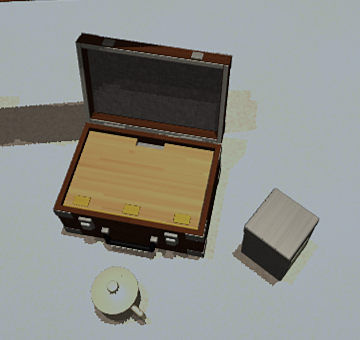

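```bash
python3 -m handwheel '[[255,0,0,0.04,0],[255,0,0,0.04,0],[255,0,0,0.04,0],[255,0,0,0.018,0],[255,-0.015,0,0,0],[255,-0.015,0,0,0],[255,-0.008,0,0,0],[255,-0.005,0,0,0],[255,-0.005,0,0,0],[255,-0.005,0,0,0],[255,-0.005,0,0,0],[255,0,0,0,0]]'
python3 - <<'E'
import numpy as np
y0,z0,r,o=-.027,.104,.14,.03
for t in np.arange(1.6,-.05,-.1): print(round(t,1),round(1000*(y0-r*np.cos(t)+o*np.sin(t)+.0095),1),round(1000*(z0+r*np.sin(t)+o*np.cos(t)),1))
E
```

```text
time: 12.0
tcp_pos: [0.5058, 0.0517, 0.2419]
orientation: [0.706, 0.708, 0.003, -0.0]
force: [0.3, 7.3, 4.6]
opening: -0.0
finger_force: 3.3
1.6 16.6 243.1
1.5 2.5 245.8
1.4 -11.7 247.1
1.3 -26.0 246.9
1.2 -40.3 245.4
1.1 -54.3 242.4
1.0 -67.9 238.0
0.9 -81.0 232.3
0.8 -93.5 225.3
0.7 -105.3 217.1
0.6 -116.1 207.8
0.5 -126.0 197.4
0.4 -134.8 186.2
0.3 -142.4 174.0
0.2 -148.7 161.2
0.1 -153.8 147.8
-0.0 -157.5 134.0
```

```bash
python3 -m handwheel '[[255,-0.006,0,0,0],[255,-0.006,0,0,0],[255,-0.006,0,0,0],[255,-0.006,0,0,0],[255,-0.006,0,0,0],[255,-0.006,0,0,0],[255,-0.006,0,-0.0005,0],[255,-0.006,0,-0.0005,0],[255,-0.006,0,-0.0005,0],[255,0,0,0,0]]'
```

```text
time: 13.0
tcp_pos: [0.5057, -0.0034, 0.2431]
orientation: [0.707, 0.708, 0.002, -0.0]
force: [0.3, 3.9, 3.7]
opening: 0.0003
finger_force: 2.0
```

```bash
python3 -m handwheel '[[255,-0.006,0,-0.0005,0],[255,-0.006,0,-0.0005,0],[255,-0.006,0,0,0],[255,-0.006,0,0,0],[255,-0.006,0,0,0],[255,-0.006,0,0.0005,0],[255,-0.006,0,0.0007,0],[255,-0.006,0,0.001,0],[255,0,0,0,0]]'
```

```text
time: 13.9
tcp_pos: [0.5051, -0.0519, 0.2407]
orientation: [0.707, 0.707, 0.001, -0.0]
force: [0.9, 2.4, 0.3]
opening: 0.0006
finger_force: 1.2
```

Now about 1.1 rad; continuing along the arc.

```bash
python3 -m handwheel '[[255,-0.0065,0,0.002,0],[255,-0.0065,0,0.002,0],[255,-0.0065,0,0.0027,0],[255,-0.0065,0,0.0027,0],[255,-0.0062,0,0.0035,0],[255,-0.0062,0,0.0035,0],[255,-0.006,0,0.004,0],[255,-0.006,0,0.004,0],[255,-0.0055,0,0.0045,0],[255,-0.0055,0,0.0045,0],[255,0,0,0,0]]'
```

```text
time: 15.0
tcp_pos: [0.5046, -0.1154, 0.2065]
orientation: [0.708, 0.707, -0.001, 0.0]
force: [-0.0, 0.3, 0.6]
opening: 0.0005
finger_force: 0.2
```

```bash
python3 -m handwheel '[[255,-0.0045,0,0.005,0],[255,-0.0045,0,0.005,0],[255,-0.0045,0,0.0055,0],[255,-0.0045,0,0.0055,0],[255,-0.004,0,0.006,0],[255,-0.004,0,0.006,0],[255,-0.003,0,0.006,0],[255,-0.003,0,0.006,0],[255,-0.0025,0,0.006,0],[255,-0.0025,0,0.006,0],[255,0,0,0,0]]'
python3 - <<'E'
from h import *
P,D=snapshot("scene");cv2.imwrite("pics/c.png",P[120:460,120:480])
E
```

```text
time: 16.1
tcp_pos: [0.5046, -0.1512, 0.1491]
orientation: [0.707, 0.707, -0.0, -0.0]
force: [0.1, 0.1, -0.7]
opening: 0.0005
finger_force: 0.0
```

View pics/c.png

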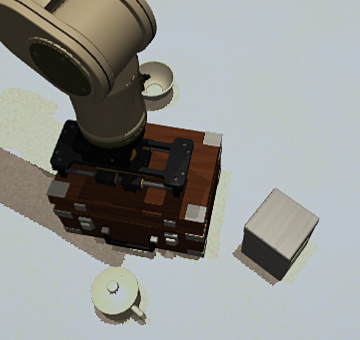

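The lid is nearly down (crop around (135,170)). The mug and caddy have not moved, and the bowl is standing. Now I'll press it shut.

```bash
python3 -m handwheel '[[255,-0.001,0,0.004,0],[255,-0.001,0,0.004,0],[255,0,0,0.003,0],[255,0,0,0.002,0],[255,0,0,0.001,0],[255,0,0,0,0]]';  python3 -m handwheel '[[255,0,0,0.001,0],[255,0,0,0.001,0],[255,0,0,0,0]]'
```

```text
time: 16.75
tcp_pos: [0.5049, -0.1529, 0.136]
orientation: [0.707, 0.707, 0.0, -0.0]
force: [0.8, -0.9, 1.6]
opening: 0.0003
finger_force: 0.9
time: 17.05
tcp_pos: [0.505, -0.1531, 0.1344]
orientation: [0.707, 0.707, 0.0, 0.0]
force: [-1.8, -2.3, 8.1]
opening: 0.0005
finger_force: 4.0
```

```bash
python3 -m handwheel '[[255,0,0,0.0007,0],[255,0,0,0.0007,0],[255,0,0,0,0],[255,0,0,0,0]]'
```

```text
time: 17.45
tcp_pos: [0.505, -0.1532, 0.1343]
orientation: [0.707, 0.707, 0.001, -0.0]
force: [-7.5, -0.1, 23.1]
opening: 0.001
finger_force: 11.6
```

Force is rising with no further travel, so the lid is on its stop. I'll retreat and check.

```bash
python3 -m handwheel '[[255,0,0,-0.01,0],[255,0,0,-0.03,0],[255,0,0,-0.04,0],[255,0,0,-0.04,0],[255,0,0,-0.04,0],[255,0.04,0,-0.04,0],[255,0.045,0,0,0],[255,0.045,0,0,0],[255,0.045,0,0,0],[255,0.045,0,0,0],[255,0.045,0,0,0],[255,0,0,0,0]]'
python3 - <<'E'
from h import *
P,D=snapshot("scene");cv2.imwrite("pics/d.png",P[120:460,120:480])
pts=np.array([w("scene",D[v,u],u,v) for u in range(140,400,2) for v in range(220,380,2) if D[v,u]>0])
m=(abs(pts[:,0]-.503)<.11)&(abs(pts[:,1]+.112)<.07)&(pts[:,2]>.11)
q=pts[m];A=np.c_[q[:,:2]-[.503,-.112],np.ones(len(q))];s=np.linalg.lstsq(A,q[:,2],rcond=None)[0];print(len(q),s)
E
```

```text
time: 18.65
tcp_pos: [0.5033, 0.115, 0.3269]
orientation: [0.703, 0.711, -0.001, -0.001]
force: [0.1, -0.6, -0.5]
opening: 0.0009
finger_force: 0.0Traceback (most recent call last):
  File "<stdin>", line 3, in <module>
  File "h.py", line 5, in w
    i=camera_info(cam);K=i["mtx"];E=np.array(i["extrinsics"])
ValueError: time passes only in moves, steps and waits
```

View pics/d.png

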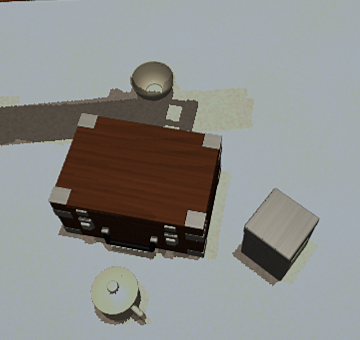

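The lid lies flat and shut. The mug (115,295), bowl (152,80) and caddy (280,235) are standing as before.

```bash
python3 -c "
from station import robot
print(robot.hand_in())"
```

```text
the job is handed in; nothing more can be done
None
```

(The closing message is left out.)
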